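# Open the board tester and register a board against its stops

### The arm

A 7-joint arm with a two-finger parallel gripper is mounted at the origin on the work surface. World frame = base frame: x ahead of the robot, y to its left, z up, the work surface at z = 0. Lengths are in m, angles in rad, forces in N, time in s.
With the tool pointing down it reaches from about 0.35 to 0.9 m from the base axis. Payload 8.1 kg.
Tool frame: the origin (TCP) lies between the finger pads; the fingertips stand 11 mm ahead of it and the grasp point (between the pads) lies 8 mm behind it; z points along the fingers, y is the line along which they close (so a half turn about z gives the same grasp; the last joint's range is limited). The gripper opens to 92 mm and grips with 3 to 60 N. Pads are 19 mm wide; open, the fingers measure 130 mm over their backs; the gripper's body (75 mm by 190 mm) begins 47 mm behind the grasp point.
Start: joints at [-1.235, 0.434, 0.025, 1.573, -0.012, 1.134, -0.075], TCP at [0.266, 0.566, 0.238] pointing down, gripper open.
Joint ranges: [-2.62, 2.62], [-0.44, 2.09], [-1.27, 1.32], [0.08, 2.57], [-1.32, 4.46], [0.12, 2], [-2.74, 2.74]. Speed limits (rad/s): [2.22, 2.22, 3.01, 3.01, 3.14, 3.14, 3.14].

### API

Orientations are given as a rotation vector (axis times angle).
In Python, from cell import observe, get_image, camera_params, sign_off gives the robot as it stands.
- The arm moves only by the shell command python3 -m pendant 'ROWS' [FORCE]. ROWS is JSON, one flat list of numbers, 7 for each row, row after row: the shift along the tool's x, y, z in m, then the turn, a rotation vector about the tool's x, y, z in rad, then the finger opening in m, from 0 to 0.0918. In form: [dx, dy, dz, rx, ry, rz, jaw, dx, dy, dz, rx, ry, rz, jaw, ...]. A call has 1 to 10 rows; each row shifts and turns the commanded pose from where the row before left it, along the tool's axes as they then stand; what a row does not reach is not made up. A row lasts 1/8 s, in which the tool goes at most 62.5 mm and 10.7 degrees, less where a joint would pass 70% of its speed; a pose out of reach is approached as far as the arm can. A call is refused whole if a number of a shift passes 0.0625 or a number of a turn 0.188, either way. A call with a gripper value outside its range is refused whole. The fingers move at their own pace and stop on an object; FORCE is the grip in N (left out, the last holds). Time passes only in rows, so rows that do not move let the fingers close. It gives the time, the measured TCP pose, the force, the opening and the grip force at its end, in the units of the state.
- observe(): the state, without advancing time (a new reading comes with each control period).
- get_image(name): name is "scene" or "top" or "wrist"; returns the picture (480x640x3 uint8, red, green, blue); there is no depth.
- camera_params(name): a dict with "intrinsics" (3x3 intrinsics, pixels), "dist" ([k1, k2, p1, p2, k3] as OpenCV has them; the pictures are not rectified), "eye" and "rotation" of the camera in the world; the wrist camera has in their place "T_tool_cam" (4x4, takes a point from camera to tool coordinates, whose origin is the TCP and whose axes are the flange's). Camera axes: x right, y down, z forward; pixel columns grow to the right and rows downward; lengths in m; the calibration is good to about 2 mm. A picture is of the moment at which its call begins: read the wrist's pose just before it. camera_params takes no time and is no camera call.
- sign_off(): hands the job in; it is judged then, once.
The state is a dict: "clock": time; "joints": joint angles; "dq": joint speeds; "joint_efforts": joint torques, N m; "position": TCP position; "ee_rot": TCP orientation; "force": force on the tool from outside, world axes, zero at the start; "ft_torque": the same for the moment, N m; "width": opening from 0.0 (shut) to 1.0 (fully open); "gripper_force": force on a finger pad.
Only numpy, scipy, OpenCV 4.12 (cv2) and the standard library are available. Lean on these libraries where they do the work, as an engineer would, in place of code of your own. Each camera call takes 0.05 s, during which the arm holds its last target. There are 200 camera calls.

### The job

Lift the tester's clear lid, the one with the orange grip bar, and swing it back steadily, not flung over and not let fall shut, until it rests open on its stop. Then set the circuit board flat on the tester's bed without dropping it, its white connector strip towards the side where the tester opens, and push it fully home against both red stop bars. Leave the lid open, the board let go in the corner, and the other things on the bench where they are.

Things in the scene. Friction and masses are not known exactly. Their poses are not given: they have to be found in the camera images.
- fixture: Board tester, fixed: grey open-topped tray 170 (x) x 210 (y) x 70 mm high, walls 8 mm, black bed 25 mm above the bench. Origin: centre of its underside; +x towards the hinge, -x the opening side. Two red stop bars 12 mm wide, 12 mm high stand on the bed: along the hinge side, face at x = 65 mm, y -63 to 87; along the +y side, face at y = 85 mm, x -55 to 55.
- stop_corner (a point): Point on the bed, 25 mm above the bench, where the planes of the two stop faces meet: at (65, 85, 25) mm in the tester's frame, axes as the tester's.
- lid (a joint): Angle of the lid: 0 shut, growing as it lifts, 1.72 rad on its stop (a little past upright, where its weight keeps it open). It is free-swinging and falls if let go elsewhere.
- lid_hinge (a point): Middle of the lid's hinge axis, on the +x edge of the tester, 70 mm above the bench. The axis runs along the tester's y. Lid: 170 x 210 x 10 mm, clear window in an aluminium frame, about 0.4 kg.
- lid_bar (a point): Centre of the lid's orange round grip bar, 12 mm thick, 132 mm long along the tester's y, on two posts (y = +-60 mm) 40 mm in front of the lid's free edge: 34 mm open between bar and lid. 210 mm from the hinge axis; 75 mm above the bench when shut. Its axes turn with the lid.
- board: Green circuit board on an aluminium base plate: 90 (x) x 130 (y) mm, together 10 mm thick, 0.4 kg. Origin: centre of its underside; z up. White connector strip 6 mm high, 8 mm wide along its -x edge. A black finned heat sink, 24 (x) x 70 (y) mm, stands 30 mm high in the middle of its upper face: grip it there.
- heat_sink (a point): Middle of the top of the board's heat sink, 40 mm above the board's underside; axes as the board's.
- board_corner (a point): Lower corner of the board at its +x, +y edges: (45, 65, 0) mm in the board's frame. It is the corner that goes in the corner of the stops.
- screwdriver: Screwdriver 160 mm long lying on the bench; leave it.
- pliers: Teal-handled pliers, about 150 mm long, lying on the bench; leave them.
- tape_roll: Yellow tape roll, 84 mm across, 18 mm high, lying flat; leave it.
- comb_gauge: Flat red plastic gauge, 170 x 35 x 6 mm; leave it.
- parts_cup: Small white cup, 70 mm across, 50 mm high; leave it.
There are look-alikes about, which are no part of the job. What is meant by the board is not brown or pink, and is the larger of those in its own colour.

How it is judged:
On the way:
1. the lid rests open on its stop (value of joint lid above 1.66 rad and velocity of joint lid below 0.1 rad/s and contact force between the fingers and lid below 0.5 N), for 0.2 s.
At the end, for the whole second after the job is handed in: The lid is open on its stop (over 1.66 rad); the board lies at rest flat on the bed, connector strip towards the opening side, its +x, +y corner within 3 mm of both stop faces and its edges parallel to them within 0.03 rad (value of joint lid above 1.66 rad and x of board_corner in the frame of stop_corner between -0.003 and 0.002 m and y of board_corner in the frame of stop_corner between -0.003 and 0.002 m and z of board_corner in the frame of stop_corner between -0.003 and 0.003 m and angle between the x axis of board and the x axis of fixture, either way round below 0.03 rad and angle between board's own z axis and vertical below 0.03 rad and linear speed of board below 0.02 m/s); the robot touches nothing.
It fails at once if the lid is let fall shut or flung (faster than 2 rad/s) (velocity of joint lid above 2 rad/s or velocity of joint lid below -2 rad/s).
It fails at once if the board is dropped or flung (out of the fingers and faster than 0.5 m/s, a fall of over 12 mm) (linear speed of board above 0.5 m/s and contact force between the fingers and board below 0.2 N).
It fails at once if another thing on the bench is shifted by more than 30 mm (distance of any of screwdriver, pliers, tape_roll, comb_gauge, parts_cup from where it was at the start of the episode above 0.03 m).
It also fails if it takes over 67 s, if anything falls off the work surface, if the arm or the gripper's body presses on something with over 40 N, if the wrist force passes 120 N, or if a joint passes its speed limit or range.

## Working session

There is one attempt and no reset: what is moved stays moved. The work goes in short steps, Python scripts to look and compute and a shell command to move; the robot and the scene stay as the last step left them, time stands still between calls to the robot, and variables do not carry over. Pictures are saved under pics/ and viewed, at most 13 in all, crops included, and the job is handed in when it is done.

```bash
ls; mkdir -p pics; python3 - <<'E'
from cell import *
import cv2,numpy as np
s=observe();print({k:np.round(v,3).tolist() for k,v in s.items()})
for n in("top","scene"):
    cv2.imwrite(f"pics/{n}0.png",get_image(n)[:,:,::-1]);p=camera_params(n)
    print(n,{k:np.round(v,3).tolist() for k,v in p.items()})
print(camera_params("wrist"))
E
```

```text
pics
{'clock': 0.0, 'joints': [-1.235, 0.435, 0.025, 1.574, -0.012, 1.134, -0.075], 'dq': [-0.001, -0.0, 0.0, 0.001, 0.0, 0.0, -0.002], 'joint_efforts': [-0.0, -66.785, 0.985, -31.446, -0.06, 0.043, 0.0], 'position': [0.265, 0.565, 0.237], 'ee_rot': [-0.684, -3.066, 0.003], 'force': [0.371, 0.447, -0.35], 'ft_torque': [0.026, -0.053, -0.056], 'gripper_force': 0.0, 'width': 1.0}
top {'intrinsics': [[529.347, 0.0, 324.529], [0.0, 529.347, 234.366], [0.0, 0.0, 1.0]], 'dist': [0.034, 0.0, 0.0, 0.0, 0.0], 'eye': [0.362, -0.005, 1.451], 'rotation': [-2.175, 2.12, -0.124]}
scene {'intrinsics': [[449.743, 0.0, 320.01], [0.0, 449.743, 237.618], [0.0, 0.0, 1.0]], 'dist': [-0.097, 0.0, 0.0, 0.0, 0.0], 'eye': [1.015, 0.421, 0.822], 'rotation': [-1.178, -2.432, 0.914]}
{'intrinsics': array([[421.87445395,   0.        , 319.55809815],
       [  0.        , 421.87445395, 237.21818909],
       [  0.        ,   0.        ,   1.        ]]), 'dist': array([0.0289649, 0.       , 0.       , 0.       , 0.       ]), 'T_tool_cam': array([[-1.92278642e-04, -9.59414836e-01, -2.81998467e-01,
         7.62327912e-02],
       [ 9.99999887e-01, -6.17895972e-05, -4.71622293e-04,
         3.69849578e-04],
       [ 4.35056853e-04, -2.81998526e-01,  9.59414739e-01,
        -1.47262658e-01],
       [ 0.00000000e+00,  0.00000000e+00,  0.00000000e+00,
         1.00000000e+00]])}
```

View pics/top0.png

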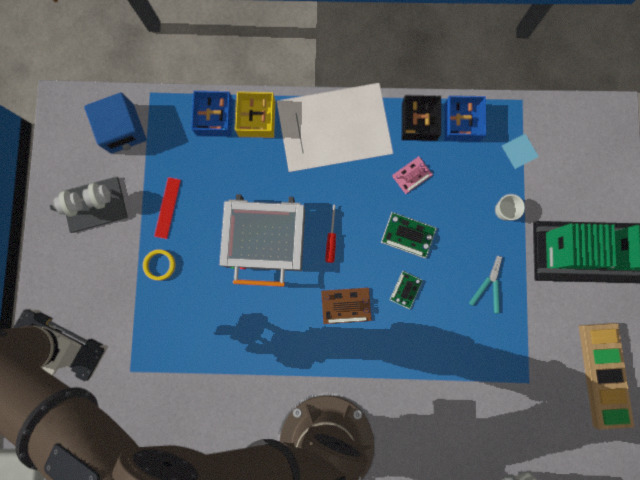

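View pics/scene0.png

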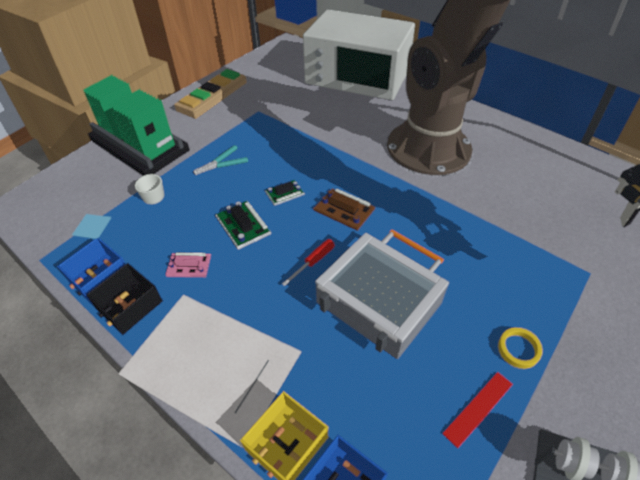

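The top view shows the tester at about (262,235), with the orange bar at (258,282) towards the robot. The large green board is at (410,235) and the small green look-alike at (406,290). Next I'll measure the bar and the board.

```bash
cat > h.py <<'E'
from cell import *
import cv2,numpy as np
from scipy.spatial.transform import Rotation as R
def cam(n,s=None):
    p=camera_params(n);K,d=np.array(p["intrinsics"]),np.array(p["dist"])
    if n=="wrist":
        T=np.eye(4);T[:3,:3]=R.from_rotvec(s["ee_rot"]).as_matrix();T[:3,3]=s["position"]
        T=T@p["T_tool_cam"];return K,d,T[:3,:3],T[:3,3]
    r=np.array(p["rotation"]);return K,d,(R.from_rotvec(r).as_matrix() if r.size==3 else r),np.array(p["eye"])
def plane(c,uv,z):
    K,d,M,e=c;q=cv2.undistortPoints(np.float64(uv).reshape(-1,1,2),K,d)[:,0]
    v=np.c_[q,np.ones(len(q))]@M.T;return e+v*((z-e[2])/v[:,2])[:,None]
def proj(c,P):
    K,d,M,e=c;return cv2.projectPoints((np.float64(P).reshape(-1,3)-e)@M,np.zeros(3),np.zeros(3),K,d)[0][:,0]
def blobs(m,a=60):
    cs=cv2.findContours(m.astype(np.uint8),cv2.RETR_EXTERNAL,cv2.CHAIN_APPROX_NONE)[0]
    return sorted([c for c in cs if cv2.contourArea(c)>a],key=cv2.contourArea)[::-1]
def hsv(im): return cv2.cvtColor(im,cv2.COLOR_RGB2HSV)
E
python3 - <<'E'
from h import *
im=cv2.imread("pics/top0.png")[:,:,::-1].copy();c=cam("top");h=hsv(im)
m=cv2.inRange(h,(8,150,130),(18,255,255))
for b in blobs(m,30):
    r=cv2.minAreaRect(b);bx=cv2.boxPoints(r);print("orange",np.round(r[0]),np.round(r[1]),np.round(plane(c,bx,.075),4).tolist())
# lid frame outer: bright low-sat region
m=cv2.inRange(h,(0,0,130),(180,60,255));m[:190]=0;m[285:]=0;m[:,:210]=0;m[:,320:]=0
for b in blobs(m,200):
    r=cv2.minAreaRect(b);print("lid",np.round(r[0]),np.round(r[1]),np.round(plane(c,cv2.boxPoints(r),.075),4).tolist())
m=255-cv2.inRange(h,(95,120,40),(115,255,255));m[:205]=0;m[265:]=0;m[:,:375]=0;m[:,445:]=0
for b in blobs(m,200):
    r=cv2.minAreaRect(b);print("board",np.round(r[0]),np.round(r[1]),np.round(plane(c,cv2.boxPoints(r),.01),4).tolist())
a=cv2.resize(im[185:325,370:450],None,fx=4,fy=4,interpolation=2)
b=cv2.resize(im[185:325,205:325],None,fx=4,fy=4,interpolation=2)
cv2.imwrite("pics/crop1.png",np.hstack([b,a])[:,:,::-1])
E
```

```text
orange [259. 283.] [49.  4.] [[0.4085, 0.248, 0.075], [0.4177, 0.248, 0.075], [0.4142, 0.1204, 0.075], [0.405, 0.1205, 0.075]]
lid [261. 241.] [80. 81.] [[0.4174, 0.2884, 0.075], [0.6309, 0.287, 0.075], [0.6234, 0.075, 0.075], [0.4105, 0.0806, 0.075]]
board [408. 235.] [49. 34.] [[0.531, -0.1339, 0.01], [0.6196, -0.1635, 0.01], [0.5772, -0.2904, 0.01], [0.4894, -0.26, 0.01]]
```

View pics/crop1.png

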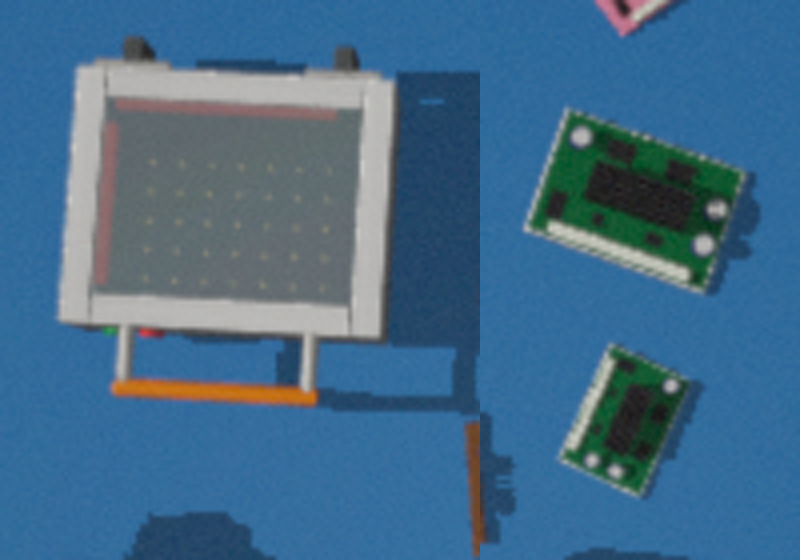

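The crop shows the white strip on the large board at its robot-side edge (x axis about −18°). The red stops are at the hinge and +y sides, and one capacitor is near the -y end of the heat sink. I'll move above the bar with tool y along the tester's x.

```bash
cat >> h.py <<'E'
def to(pos,ang):
    "tool-frame shift and turn from here to a tool-down pose with tool y at angle ang (rad) in the world"
    s=observe();M=R.from_rotvec(s["ee_rot"]).as_matrix()
    y=np.array([np.cos(ang),np.sin(ang),0]);z=np.array([0,0,-1.]);T=np.c_[np.cross(y,z),y,z]
    print("t",round(s["clock"],2),"pos",np.round(s["position"],4),"shift",np.round(M.T@(np.array(pos)-s["position"]),4),"turn",np.round(R.from_matrix(M.T@T).as_rotvec(),4),"F",np.round(s["force"],1),"w",round(s["width"]*.0918,4),"g",round(s["gripper_force"],1))
E
python3 -m pendant '[-0.0327,-0.0314,0.0065,0,0,0,0.03, -0.0327,-0.0314,0.0065,0,0,0,0.03, -0.0327,-0.0314,0.0065,0,0,0,0.03, -0.0327,-0.0314,0.0065,0,0,0,0.03, -0.0327,-0.0314,0.0065,0,0,0,0.03, -0.0327,-0.0314,0.0065,0,0,0,0.03, -0.0327,-0.0314,0.0065,0,0,0,0.03, -0.0327,-0.0314,0.0065,0,0,0,0.03, -0.0327,-0.0314,0.0065,0,0,0,0.03]' 15
python3 -m pendant '[0,0,0,0,0,0.166,0.03, 0,0,0,0,0,0.166,0.03, 0,0,0,0,0,0.166,0.03, 0,0,0,0,0,0.166,0.03, 0,0,0,0,0,0.166,0.03, 0,0,0,0,0,0.166,0.03, 0,0,0,0,0,0.163,0.03, 0,0,0,0,0,0,0.03]'
python3 - <<'E'
from h import *
to([.4113,.184,.16],-.0275)
s=observe();im=get_image("wrist");c=cam("wrist",s);cv2.imwrite("pics/w1.png",im[:,:,::-1])
m=cv2.inRange(hsv(im),(6,150,100),(20,255,255))
for b in blobs(m,200):
    r=cv2.minAreaRect(b);print("orange",np.round(r[0]),np.round(r[1]),np.round(plane(c,cv2.boxPoints(r),.075),4).tolist())
# capacitor positions, board frame (top picture)
im=cv2.imread("pics/top0.png")[:,:,::-1].copy();c=cam("top")
P=plane(c,[[395,219],[428.8,237.5],[425.8,246.2]],.018)[:,:2]-[.5543,-.212]
a=-.319;print("caps",np.round(P@np.array([[np.cos(a),-np.sin(a)],[np.sin(a),np.cos(a)]]),3).tolist())
E
```

```text
clock: 1.23
position: [0.4121, 0.1835, 0.179]
ee_rot: [-0.684, -3.066, 0.0]
force: [0.7, -0.4, 0.5]
width: 0.324
gripper_force: 0.0
clock: 2.22
position: [0.4117, 0.1849, 0.1791]
ee_rot: [2.25, 2.193, -0.001]
force: [0.0, 0.4, 0.1]
width: 0.327
gripper_force: 0.0
t 2.23 pos [0.4117 0.1849 0.1791] shift [-0.0009 -0.0003  0.0191] turn [-0.0003  0.0004  0.0016] F [0.  0.4 0.1] w 0.03 g 0.0
orange [320. 234.] [204.  18.] [[0.4085, 0.2509, 0.075], [0.4188, 0.2506, 0.075], [0.4162, 0.1187, 0.075], [0.4043, 0.119, 0.075]]
orange [288. 404.] [20. 44.] [[0.3716, 0.075, 0.075], [0.4021, 0.0741, 0.075], [0.4016, 0.0578, 0.075], [0.3707, 0.0586, 0.075]]
caps [[0.028, 0.049], [0.01, -0.054], [-0.015, -0.054]]
```

View pics/w1.png

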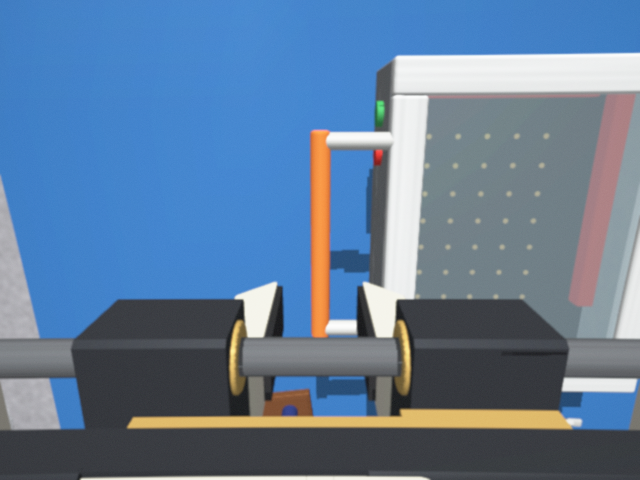

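The wrist view shows the bar (320,235) centred between the open fingers, and the lid edge at x≈385 is clear. I'll descend, grip, and watch the force.

```bash
python3 -m pendant '[0,0,0.03,0,0,0,0.028, 0,0,0.03,0,0,0,0.028, 0,0,0.03,0,0,0,0.028, 0,0,0.012,0,0,0,0.028, 0,0,0.01,0,0,0,0.028, 0,0,0,0,0,0,0.028]'
python3 -m pendant '[0,0,0,0,0,0,0.0, 0,0,0,0,0,0,0.0, 0,0,0,0,0,0,0.0, 0,0,0,0,0,0,0.0]' 15
```

```text
clock: 3.02
position: [0.4119, 0.1849, 0.0672]
ee_rot: [-2.251, -2.192, 0.0]
force: [0.2, 0.1, 0.7]
width: 0.306
gripper_force: 0.0
clock: 3.52
position: [0.412, 0.1852, 0.0677]
ee_rot: [-2.251, -2.191, -0.001]
force: [-2.2, 0.3, 7.4]
width: 0.129
gripper_force: 15.0
```

```bash
python3 -m pendant '[0,0.0004,-0.0105,0,0,0,0, 0,0.0011,-0.0104,0,0,0,0, 0,0.0037,-0.0207,0,0,0,0, 0,0.0057,-0.0202,0,0,0,0, 0,0.0076,-0.0196,0,0,0,0, 0,0.0096,-0.0187,0,0,0,0]'
python3 -c "
from h import *
to([.412+.0281,.1849-.0008,.067+.1001],-.0275)"
```

```text
clock: 4.28
position: [0.4389, 0.1843, 0.1684]
ee_rot: [-2.25, -2.191, 0.002]
force: [-0.5, 3.9, -3.5]
width: 0.123
gripper_force: 15.0
t 4.28 pos [0.4389 0.1843 0.1684] shift [-0.0001  0.0012  0.0013] turn [-0.0019 -0.0001  0.0009] F [-0.5  3.9 -3.5] w 0.0113 g 15.0
```

Tracking well with low forces, so I'll continue.

```bash
python3 -m pendant '[0,0.0114,-0.0176,0,0,0,0, 0,0.0131,-0.0164,0,0,0,0, 0,0.0147,-0.0150,0,0,0,0, 0,0.0161,-0.0135,0,0,0,0, 0,0.0173,-0.0118,0,0,0,0, 0,0.0185,-0.01,0,0,0,0, 0,0.0194,-0.0081,0,0,0,0]'
python3 -c "
from h import *
to([.412+.1386,.1849-.0038,.067+.1925],-.0275)"
```

```text
clock: 5.15
position: [0.5501, 0.1813, 0.2622]
ee_rot: [-2.25, -2.191, -0.001]
force: [-1.9, 1.9, 3.6]
width: 0.124
gripper_force: 15.0
t 5.15 pos [0.5501 0.1813 0.2622] shift [-0.0002  0.0005  0.0027] turn [-0.0002 -0.0015  0.0009] F [-1.9  1.9  3.6] w 0.0113 g 15.0
```

```bash
python3 -m pendant '[0,0.02,-0.0062,0,0,0,0, 0,0.0206,-0.0041,0,0,0,0, 0,0.0209,-0.002,0,0,0,0, 0,0.021,0,0,0,0,0, 0,0.0105,0.0009,0,0,0,0, 0,0.0105,0.0013,0,0,0,0, 0,0.0042,0.0007,0,0,0,0, 0,0,0,0,0,0,0]'
python3 -c "
from h import *
to([.412+.2462,.1849-.0068,.067+.2019],-.0275)"
```

```text
clock: 6.15
position: [0.658, 0.1781, 0.2696]
ee_rot: [-2.251, -2.191, -0.0]
force: [-0.3, 0.0, 4.4]
width: 0.125
gripper_force: 15.0
t 6.15 pos [0.658  0.1781 0.2696] shift [-0.      0.0002  0.0007] turn [ 0.     -0.0001  0.0003] F [-0.3  0.   4.4] w 0.0115 g 15.0
```

```bash
python3 -m pendant '[0,0,0,0,0,0,0.035, 0,0,0,0,0,0,0.035, 0,0,0,0,0,0,0.035, 0,0,-0.02,0,0,0,0.035, 0,0,-0.03,0,0,0,0.035, 0,0,-0.03,0,0,0,0.035, 0,0,0,0,0,0,0.035]'
python3 - <<'E'
from h import *
to([.5543,-.212,.2],-.319+np.pi/2)
cv2.imwrite("pics/s2.png",get_image("scene")[:,:,::-1])
im=get_image("top");c=cam("top");m=cv2.inRange(hsv(im),(6,150,100),(20,255,255));m[300:]=0
for b in blobs(m,30):
    r=cv2.minAreaRect(b);print(np.round(r[0]),np.round(plane(c,[r[0]],.277),4))
E
```

```text
clock: 7.02
position: [0.6591, 0.1782, 0.3517]
ee_rot: [2.25, 2.19, 0.006]
force: [1.0, 0.6, -0.5]
width: 0.382
gripper_force: 0.0
t 7.03 pos [0.6591 0.1782 0.3517] shift [-0.3931 -0.0948  0.1508] turn [ 0.0045  0.0016 -1.279 ] F [ 1.   0.6 -0.5] w 0.0351 g 0.0
[346. 294.] [[ 0.3838 -0.0365  0.277 ]]
[272. 172.] [[0.6562 0.1375 0.277 ]]
```

View pics/s2.png

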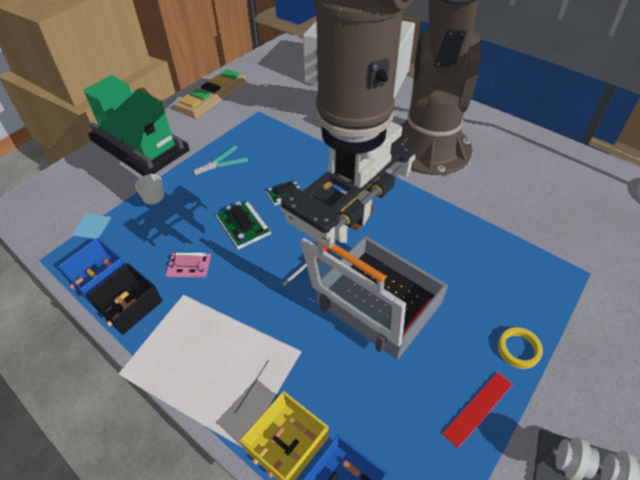

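The scene view shows the lid standing open past upright and the gripper clear of it, above. Next I'll move over the board and turn tool y along the board's y.

```bash
python3 -m pendant '[-0.0491,-0.0119,0,0,0,0,0.0918, -0.0491,-0.0119,0,0,0,0,0.0918, -0.0491,-0.0119,0,0,0,0,0.0918, -0.0491,-0.0119,0.025,0,0,0,0.0918, -0.0491,-0.0119,0.025,0,0,0,0.0918, -0.0491,-0.0119,0.025,0,0,0,0.0918, -0.0491,-0.0119,0.025,0,0,0,0.0918, -0.0491,-0.0119,0.025,0,0,0,0.0918, 0,0,0,0,0,0,0.0918]'
python3 -m pendant '[0,0,0,0.002,0.001,-0.183,0.0918, 0,0,0,0.002,0.001,-0.183,0.0918, 0,0,0,0,0,-0.183,0.0918, 0,0,0,0,0,-0.183,0.0918, 0,0,0,0,0,-0.183,0.0918, 0,0,0,0,0,-0.183,0.0918, 0,0,0,0,0,-0.181,0.0918, 0,0,0,0,0,0,0.0918]'
python3 - <<'E'
from h import *
to([.5543,-.212,.2],-.319+np.pi/2)
s=observe();im=get_image("wrist");cv2.imwrite("pics/w3.png",im[:,:,::-1]);c=cam("wrist",s)
a=-.319;Rz=np.array([[np.cos(a),-np.sin(a)],[np.sin(a),np.cos(a)]])
B=np.array([[45,65],[45,-65],[-45,-65],[-45,65]])/1000
print("expected corners z=.01",np.round(proj(c,np.c_[B@Rz.T+[.5543,-.212],np.full(4,.01)])).tolist())
B=np.array([[12,35],[12,-35],[-12,-35],[-12,35]])/1000
print("sink top",np.round(proj(c,np.c_[B@Rz.T+[.5543,-.212],np.full(4,.04)])).tolist())
E
```

```text
clock: 8.25
position: [0.5483, -0.2162, 0.2214]
ee_rot: [-2.257, -2.18, 0.007]
force: [1.5, 0.6, 0.6]
width: 0.998
gripper_force: 0.0
clock: 9.25
position: [0.5522, -0.2109, 0.2236]
ee_rot: [-0.498, -3.096, -0.002]
force: [1.0, 0.5, -0.5]
width: 0.999
gripper_force: 0.0
t 9.25 pos [ 0.5522 -0.2109  0.2236] shift [-0.0025 -0.0004  0.0236] turn [ 0.0005 -0.0055 -0.0001] F [ 1.   0.5 -0.5] w 0.0917 g 0.0
expected corners z=.01 [[391.0, 257.0], [247.0, 257.0], [242.0, 156.0], [396.0, 156.0]]
sink top [[362.0, 231.0], [276.0, 231.0], [275.0, 202.0], [363.0, 202.0]]
```

View pics/w3.png

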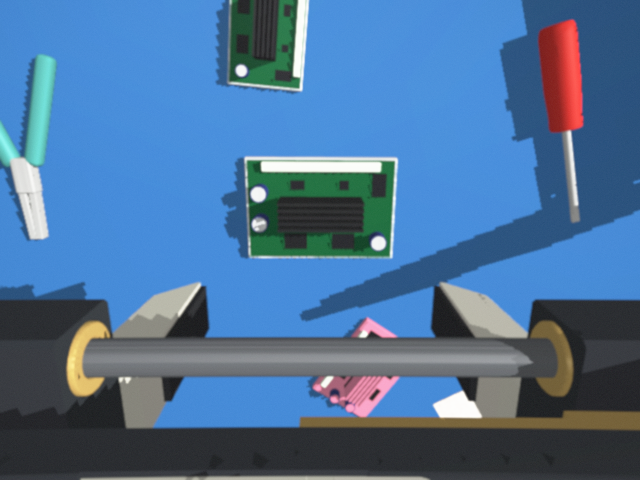

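The wrist view shows the board square to the tool: corners about (245,157)–(397,257), sink centred near (320,215) and two capacitors at its left end. I'll come down with the tips kept above the capacitors and grip the sink lengthwise, since the gripper body must clear the open lid later.

```bash
python3 -m pendant '[-0.0025,0,0.04,0,-0.0055,0,0.0918, 0,0,0.04,0,0,0,0.0918, 0,0,0.04,0,0,0,0.0918, 0,0,0.03,0,0,0,0.0918, 0,0,0.02,0,0,0,0.0918, 0,0,0.01,0,0,0,0.0918, 0,0,0.006,0,0,0,0.0918, 0,0,0,0,0,0,0.0918]'
python3 - <<'E'
from h import *
to([.5543,-.212,.034],-.319+np.pi/2)
cv2.imwrite("pics/w4.png",get_image("wrist")[:,:,::-1])
E
```

```text
clock: 10.3
position: [0.5548, -0.2126, 0.0383]
ee_rot: [0.5, 3.1, -0.0]
force: [0.1, 0.2, 0.4]
width: 1.0
gripper_force: 0.0
t 10.3 pos [ 0.5548 -0.2126  0.0383] shift [0.0007 0.0004 0.0043] turn [-0.      0.0013 -0.0006] F [0.1 0.2 0.4] w 0.0918 g 0.0
```

View pics/w4.png

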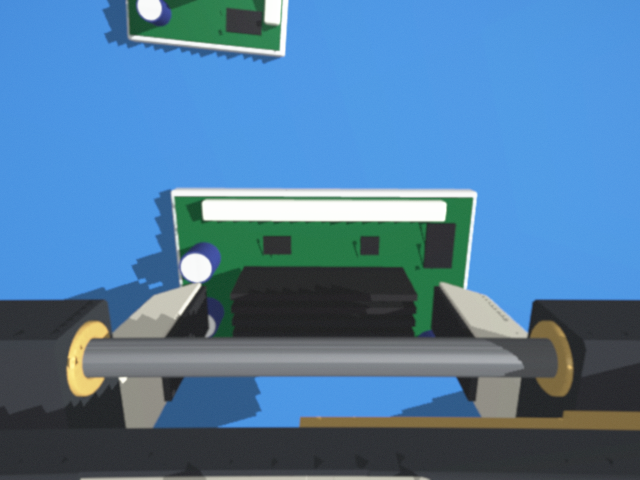

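The view shows the fingers straddling the sink, the strip at the top of the picture, and the capacitors at (198,267) and (210,318), the latter below the left finger. I'll estimate their height.

```bash
python3 - <<'E'
from h import *
c=cam("wrist",observe());a=-.319;Rz=np.array([[np.cos(a),-np.sin(a)],[np.sin(a),np.cos(a)]])
for z in(.01,.018,.022,.026,.03):
    p=(plane(c,[[197,267],[207,243],[174,191],[475,192],[235,270],[413,270]],z)[:,:2]-[.5543,-.212])@Rz
    print(z,np.round(p,4).tolist())
E
```

```text
0.01 [[-0.0098, -0.0544], [-0.021, -0.0492], [-0.0438, -0.0612], [-0.0433, 0.0651], [-0.0084, -0.0377], [-0.0083, 0.0413]]
0.018 [[-0.0128, -0.0519], [-0.0234, -0.0469], [-0.0452, -0.0584], [-0.0448, 0.0621], [-0.0114, -0.036], [-0.0114, 0.0394]]
0.022 [[-0.0143, -0.0507], [-0.0247, -0.0458], [-0.046, -0.057], [-0.0455, 0.0606], [-0.013, -0.0351], [-0.0129, 0.0385]]
0.026 [[-0.0158, -0.0495], [-0.0259, -0.0447], [-0.0467, -0.0556], [-0.0462, 0.0591], [-0.0145, -0.0343], [-0.0145, 0.0376]]
0.03 [[-0.0173, -0.0482], [-0.0272, -0.0436], [-0.0474, -0.0542], [-0.047, 0.0577], [-0.016, -0.0334], [-0.016, 0.0366]]
```

```bash
python3 -m pendant '[-0.001,0.002,0.003,0,0,0,0.0918, 0,0,0,0,0,0,0.0918, 0,0,0,0,0,0,0.06, 0,0,0,0,0,0,0.06, 0,0,0,0,0,0,0.06, 0,0,0,0,0,0,0.06]' 40
```

```text
clock: 11.1
position: [0.5562, -0.2111, 0.0352]
ee_rot: [0.499, 3.101, -0.0]
force: [0.1, 0.6, 0.8]
width: 0.76
gripper_force: 40.0
```

```bash
python3 -m pendant '[0,0,-0.01,0,0,0,0.06, 0,0,-0.02,0,0,0,0.06, 0,0,-0.035,0,0,0,0.06, 0,0,-0.035,0,0,0,0.06, 0,0,-0.035,0,0,0,0.06, 0,0,0,0,0,0,0.06]'
python3 -m pendant '[0,0,0,0,0,-0.147,0.06, 0,0,0,0,0,-0.146,0.06, 0,0,0,0,0,0,0.06]'
python3 - <<'E'
from h import *
to([.5475,.193,.17],-.026+np.pi/2)
s=observe();im=get_image("wrist");cv2.imwrite("pics/w5.png",im[:,:,::-1]);c=cam("wrist",s)
m=cv2.inRange(hsv(im),(45,80,30),(85,255,255));m[:150]=0;m[300:]=0
b=blobs(m,300)[0][:,0];print("green bbox",b.min(0),b.max(0))
m=cv2.inRange(hsv(im),(0,0,150),(180,60,255));m[:150]=0;m[235:]=0;m[:,:130]=0;m[:,510:]=0
b=np.vstack(blobs(m,300))[:,0];print("white bbox",b.min(0),b.max(0))
# top-edge line of the plate and corners
l=b[np.argmin(b.sum(1))];r=b[np.argmax(b[:,0]-b[:,1])]
M=R.from_rotvec(s["ee_rot"]).as_matrix()
print(l,r,np.round((plane(c,[l,r],s["position"][2]-.0352+.01)-s["position"])@M,4))
E
```

```text
clock: 11.85
position: [0.5575, -0.2115, 0.173]
ee_rot: [0.498, 3.096, -0.001]
force: [-0.5, 0.8, -5.2]
width: 0.759
gripper_force: 40.0
clock: 12.22
position: [0.5551, -0.2107, 0.1688]
ee_rot: [-0.042, -3.14, -0.001]
force: [-0.1, 0.1, -4.4]
width: 0.759
gripper_force: 40.0
t 12.22 pos [ 0.5551 -0.2107  0.1688] shift [ 0.0185  0.4034 -0.001 ] turn [ 0.0005 -0.0011 -0.0008] F [-0.1  0.1 -4.4] w 0.0697 g 40.0
green bbox [169 196] [471 298]
white bbox [165 188] [476 234]
[166 189] [475 191] [[ 0.0461 -0.0628  0.0252]
 [ 0.0452  0.0642  0.0253]]
```

View pics/w5.png

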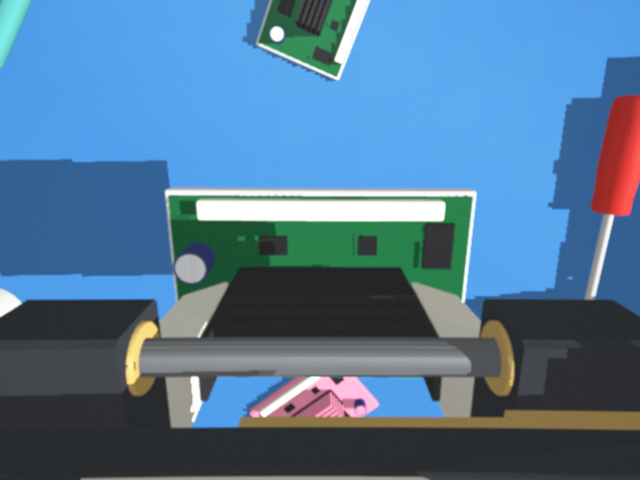

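The wrist view shows the board held level with its front edge at y≈190 and centred (corners at x=166 and 475). Next is the transit over the tester.

```bash
python3 -m pendant '[0.009,0.02,0,0,0,0,0.06, 0.0095,0.045,0,0,0,0,0.06, 0,0.05,0,0,0,0,0.06, 0,0.05,0,0,0,0,0.06, 0,0.05,0,0,0,0,0.06, 0,0.05,0,0,0,0,0.06, 0,0.05,0,0,0,0,0.06, 0,0.05,0,0,0,0,0.06, 0,0.038,0,0,0,0,0.06, 0,0,0,0,0,0,0.06]'
python3 - <<'E'
from h import *
to([.5475,.193,.0652],-.026+np.pi/2)
s=observe();im=get_image("wrist");cv2.imwrite("pics/w6.png",im[:,:,::-1])
c=cam("wrist",s)
print("stop corner",proj(c,[[.6042,.2649,.025]]).round(),"tester -x inner top corners",proj(c,[[.537-.085,.1816+.107,.07],[.537-.085,.1816-.103,.07]]).round().tolist())
cv2.imwrite("pics/t6.png",get_image("top")[:,:,::-1])
E
```

```text
clock: 13.52
position: [0.5461, 0.1977, 0.1695]
ee_rot: [-0.033, -3.141, -0.003]
force: [0.4, -1.5, -4.3]
width: 0.759
gripper_force: 40.0
t 13.53 pos [0.5461 0.1977 0.1695] shift [-0.0015 -0.0049  0.1043] turn [ 0.0018 -0.0002  0.0047] F [ 0.4 -1.5 -4.3] w 0.0697 g 40.0
stop corner [[410. 297.]] tester -x inner top corners [[482.0, 74.0], [96.0, 82.0]]
```

View pics/w6.png

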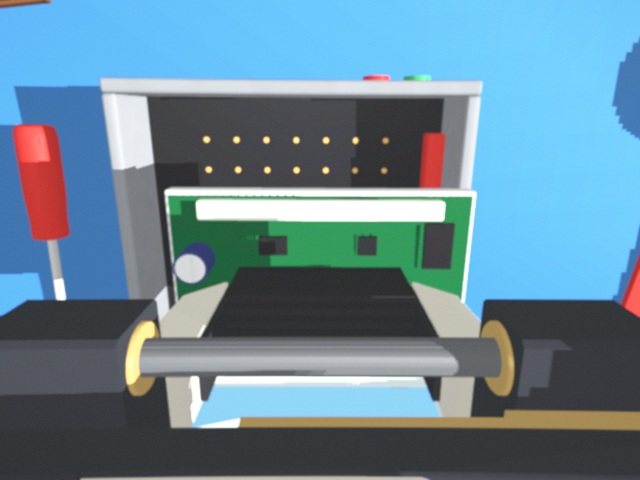

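The wrist view shows the tester rim at (104–480, 85) and the +y red stop at x≈421–443, y≥133. The board is inside the walls with the strip towards the opening. I'll cast the stop's edges to refine the target.

```bash
python3 - <<'E'
from h import *
s=observe();c=cam("wrist",s);im=cv2.imread("pics/w6.png")[:,:,::-1].copy();h=hsv(im)
m=(cv2.inRange(h,(0,150,90),(6,255,255))|cv2.inRange(h,(174,150,90),(180,255,255)))[110:188,400:460]>0
for r in(35,50,65,75):
    x=np.flatnonzero(m[r]);print(110+r,400+x.min(),400+x.max(),np.round(plane(c,[[400+x.min(),110+r]],.037)[0]-s["position"],4))
y=np.flatnonzero(m.any(1)).min()+110;print("end row",y,np.round(plane(c,[[432,y]],.037)[0]-s["position"],4))
E
```

```text
145 423 443 [-0.0544  0.0685 -0.1325]
160 421 442 [-0.0448  0.0676 -0.1325]
175 420 440 [-0.035   0.0674 -0.1325]
185 420 439 [-0.0284  0.0677 -0.1325]
end row 133 [-0.0618  0.0739 -0.1325]
```

```bash
python3 -m pendant '[0,-0.008,0.01,0.0018,0,0.0047,0.06, 0,0,0.025,0,0,0,0.06, 0,0,0.03,0,0,0,0.06, 0,0,0.02,0,0,0,0.06, 0,0,0.01,0,0,0,0.06, 0,0,0.006,0,0,0,0.06, 0,0,0,0,0,0,0.06]'
python3 -c "
from h import *
to([.545,.190,.0602],-.026+np.pi/2)"
python3 -m pendant '[0,0,0.002,0,0,0,0.06, 0,0,0.001,0,0,0,0.06, 0,0,0.001,0,0,0,0.06, 0,0,0,0,0,0,0.06]'
```

```text
clock: 14.5
position: [0.5481, 0.1839, 0.0691]
ee_rot: [0.049, 3.14, -0.003]
force: [-0.1, -0.0, -4.1]
width: 0.757
gripper_force: 40.0
t 14.5 pos [0.5481 0.1839 0.0691] shift [0.0033 0.0061 0.0089] turn [-0.0022  0.0012 -0.0052] F [-0.1 -0.  -4.1] w 0.0695 g 40.0
clock: 15.0
position: [0.5479, 0.1842, 0.065]
ee_rot: [0.048, 3.14, -0.003]
force: [0.0, -0.4, -5.0]
width: 0.757
gripper_force: 40.0
```

```bash
python3 -m pendant '[0,0,0.001,-0.002,0.001,-0.005,0.06, 0,0,0.001,0,0,0,0.06, 0,0,0.001,0,0,0,0.06, 0,0,0.001,0,0,0,0.06, 0,0,0,0,0,0,0.06]'
python3 -m pendant '[0,0,0.001,0,0,0,0.06, 0,0,0,0,0,0,0.06]'
```

```text
clock: 15.62
position: [0.5478, 0.1841, 0.0608]
ee_rot: [-0.04, -3.141, 0.0]
force: [-0.3, 0.7, -3.5]
width: 0.756
gripper_force: 40.0
clock: 15.88
position: [0.548, 0.1842, 0.0602]
ee_rot: [0.04, 3.141, -0.0]
force: [-1.3, -0.6, -0.6]
width: 0.757
gripper_force: 40.0
```

```bash
python3 -m pendant '[-0.003,0.004,0,0,0,0,0.06, -0.003,0.005,0,0,0,0,0.06, -0.003,0.004,0,0,0,0,0.06, 0,0,0,0,0,0,0.06]'
python3 -m pendant '[-0.001,0,0,0,0,0,0.06, -0.001,0,0,0,0,0,0.06, -0.001,0,0,0,0,0,0.06, 0,0,0,0,0,0,0.06]'
python3 -m pendant '[0,0.001,0,0,0,0,0.06, 0,0.001,0,0,0,0,0.06, 0,0.001,0,0,0,0,0.06, 0,0,0,0,0,0,0.06]'
```

```text
clock: 16.38
position: [0.5574, 0.1967, 0.0602]
ee_rot: [-0.04, -3.141, 0.001]
force: [-2.5, -3.8, 4.4]
width: 0.76
gripper_force: 40.0
clock: 16.88
position: [0.5576, 0.1967, 0.0602]
ee_rot: [-0.039, -3.137, 0.002]
force: [-12.4, -5.7, 13.7]
width: 0.758
gripper_force: 40.0
clock: 17.38
position: [0.5576, 0.1968, 0.0602]
ee_rot: [-0.042, -3.136, 0.007]
force: [-13.1, -13.4, 18.4]
width: 0.761
gripper_force: 40.0
```

```bash
python3 -m pendant '[0,0,-0.002,0,0,0,0.06, -0.001,0.002,0,0,0,0,0.06, -0.001,0.001,0,0,0,0,0.06, 0,0,0,0,0,0,0.06]'
python3 - <<'E'
from h import *
to([.5576,.1968,.06],-.026+np.pi/2)
im=get_image("wrist");cv2.imwrite("pics/w7.png",im[:,:,::-1])
E
```

```text
clock: 17.88
position: [0.5579, 0.1997, 0.0606]
ee_rot: [-0.041, -3.132, 0.009]
force: [-14.6, -10.6, 6.9]
width: 0.761
gripper_force: 40.0
t 17.88 pos [0.5579 0.1997 0.0606] shift [ 0.0003 -0.0029  0.0006] turn [-0.0056 -0.009  -0.    ] F [-14.6 -10.6   6.9] w 0.0699 g 40.0
```

View pics/w7.png

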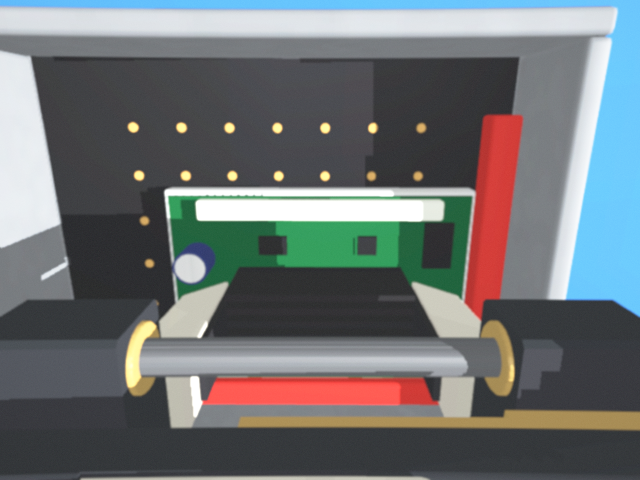

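The view shows the board's right edge (475,192) nearly touching the +y stop, and the hinge-side stop visible behind it at y≈390. It was stuck by friction, so I'll ease x and push further in y.

```bash
python3 -m pendant '[0.003,0,-0.0005,0,0,0,0.06, 0,0.002,0,0,0,0,0.06, 0,0.001,0,0,0,0,0.06, 0,0,0,0,0,0,0.06]'
python3 -m pendant '[0,0.001,0,0,0,0,0.06, 0,0.001,0,0,0,0,0.06, 0,0,0,0,0,0,0.06]'
python3 -m pendant '[-0.002,0,0,0,0,0,0.06, -0.001,0,0,0,0,0,0.06, 0,0,0,0,0,0,0.06]'
```

```text
clock: 18.42
position: [0.5579, 0.202, 0.0616]
ee_rot: [-0.042, -3.137, 0.009]
force: [-7.0, -12.5, 2.4]
width: 0.76
gripper_force: 40.0
clock: 18.8
position: [0.5579, 0.202, 0.0617]
ee_rot: [-0.043, -3.137, 0.012]
force: [-6.2, -17.6, 6.3]
width: 0.755
gripper_force: 40.0
clock: 19.18
position: [0.5581, 0.202, 0.0615]
ee_rot: [-0.042, -3.132, 0.013]
force: [-16.8, -18.7, 15.0]
width: 0.76
gripper_force: 40.0
```

```bash
python3 -m pendant '[0.002,-0.003,0.001,0,0,0,0.06, 0,0,0.001,0,0,0,0.06, 0,0,0,0,0,0,0.06]'
python3 -m pendant '[0,0,0,0,0,0,0.088, 0,0,0,0,0,0,0.088, 0,0,0,0,0,0,0.088, 0,0,0,0,0,0,0.088]'
python3 - <<'E'
from h import *
to([.5579,.202,.0602],-.026+np.pi/2)
s=observe();im=get_image("wrist");cv2.imwrite("pics/w8.png",im[:,:,::-1])
E
```

```text
clock: 19.55
position: [0.5579, 0.2019, 0.0602]
ee_rot: [-0.041, -3.136, 0.007]
force: [-11.6, -11.8, 11.9]
width: 0.761
gripper_force: 40.0
clock: 20.05
position: [0.5607, 0.2053, 0.0605]
ee_rot: [0.04, 3.141, 0.001]
force: [-0.3, -0.6, -0.9]
width: 0.958
gripper_force: 0.0
t 20.05 pos [0.5607 0.2053 0.0605] shift [ 0.0027 -0.0034  0.0003] turn [0.0004 0.0005 0.0008] F [-0.3 -0.6 -0.9] w 0.088 g 0.0
```

View pics/w8.png

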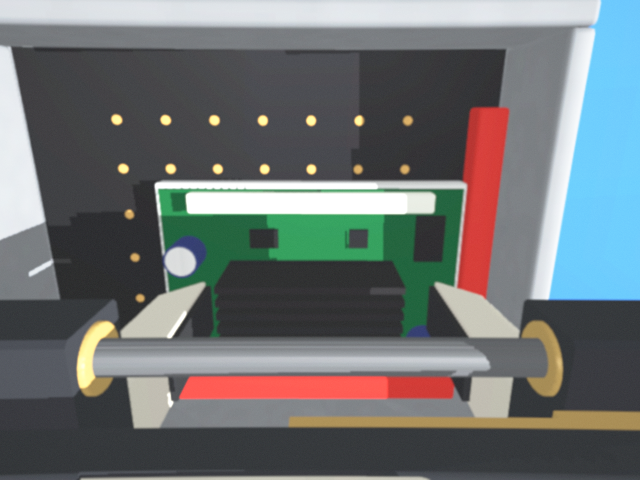

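The view shows the board released and lying against the +y stop (edge (465,185)). I'll rise straight up and look at the corner.

```bash
python3 -m pendant '[0.0015,-0.003,-0.01,0,0,0,0.088, 0,0,-0.03,0,0,0,0.088, 0,0,-0.04,0,0,0,0.088, 0,0,-0.04,0,0,0,0.088, 0,0,-0.02,0,0,0,0.088, 0,0,0,0,0,0,0.088]'
python3 - <<'E'
from h import *
s=observe();im=get_image("wrist");c=cam("wrist",s);print(s["position"])
uv=proj(c,[[.604,.266,.035]])[0].astype(int);print(uv)
a=im[140:300,200:440];cv2.imwrite("pics/w9.png",cv2.resize(a,None,fx=3.3,fy=3.3,interpolation=2)[:,:,::-1])
E
```

```text
clock: 20.85
position: [0.5598, 0.2021, 0.2027]
ee_rot: [0.041, 3.138, 0.002]
force: [-0.3, 0.1, -1.1]
width: 0.954
gripper_force: 0.0
[0.55981615 0.20209828 0.20272442]
[400 267]
```

View pics/w9.png

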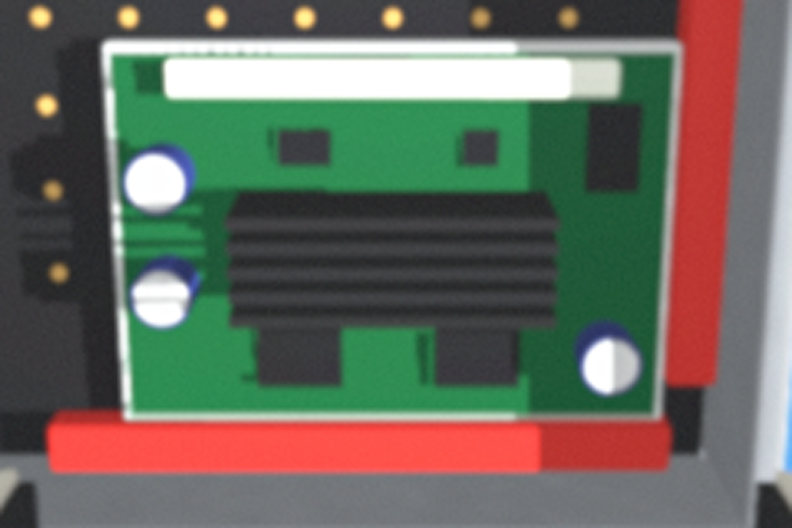

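The crop shows the board flat in the corner, its lower edge on the hinge stop and its right edge on the +y stop, with perhaps a small wedge near (664,380). I'll check the angles numerically.

```bash
python3 - <<'E'
from h import *
s=observe();im=get_image("wrist");c=cam("wrist",s);h=hsv(im).astype(int)
red=((h[...,0]<7)|(h[...,0]>173))&(h[...,1]>130)&(h[...,2]>90)
gr=(h[...,0]>45)&(h[...,0]<90)&(h[...,1]>80)
def fit(name,uv,z,ax):
    P=plane(c,uv,z);i=1-ax
    for _ in range(2):
        k=np.polyfit(P[:,i],P[:,ax],1);r=P[:,ax]-np.polyval(k,P[:,i]);P=P[abs(r)<max(.0006,1.5*r.std())]
    print(name,"slope",round(k[0],4),"at corner",round(np.polyval(k,[.604,.266][i]),4),len(P))
def rows(m,r0,r1,c0,c1,f): return [(c0+f(np.flatnonzero(m[r,c0:c1])),r) for r in range(r0,r1) if m[r,c0:c1].any()]
def cols(m,r0,r1,c0,c1,f): return [(u,r0+f(np.flatnonzero(m[r0:r1,u]))) for u in range(c0,c1) if m[r0:r1,u].any()]
fit("stop y inner",rows(red,160,250,395,430,np.min),.037,1)
fit("stop y outer",rows(red,160,250,395,430,np.max),.037,1)
fit("green right",rows(gr,165,260,340,410,np.max),.035,1)
fit("green left",rows(gr,165,260,225,300,np.min),.035,1)
fit("stop x near",cols(red,255,290,245,395,np.min),.037,0)
fit("stop x far",cols(red,255,290,225,395,np.max),.037,0)
fit("green low",cols(gr,240,275,245,395,np.max),.035,0)
E
```

```text
stop y inner slope -0.0248 at corner 0.2659 90
stop y outer slope -0.0259 at corner 0.2768 90
green right slope -0.0279 at corner 0.2625 95
green left slope -0.0254 at corner 0.1387 84
stop x near slope 0.026 at corner 0.6033 150
stop x far slope 0.0262 at corner 0.6152 170
green low slope 0.026 at corner 0.6007 146
```

```bash
python3 -m pendant '[0,0,-0.03,0,0,0,0.088, 0.02,0,-0.04,0,0,0,0.088, 0.02,0,-0.04,0,0,0,0.088, 0,0,0,0,0,0,0.088, 0,0,0,0,0,0,0.088]'
python3 - <<'E'
from h import *
im=get_image("top");c=cam("top");m=cv2.inRange(hsv(im),(6,150,100),(20,255,255));m[300:]=0
for b in blobs(m,15):
    r=cv2.minAreaRect(b);print(np.round(r[0]),np.round(r[1]),np.round(plane(c,[r[0]],.277),4))
E
```

```text
clock: 21.58
position: [0.5185, 0.2026, 0.309]
ee_rot: [-0.04, -3.14, 0.002]
force: [-0.0, -0.9, 0.2]
width: 0.959
gripper_force: 0.0
[254. 170.] [57.  4.] [[0.6576 0.1785 0.277 ]]
[346. 294.] [10. 45.] [[ 0.3838 -0.0365  0.277 ]]
[252. 102.] [3. 8.] [[0.8192 0.19   0.277 ]]
[463. 117.] [ 7. 14.] [[ 0.7939 -0.2958  0.277 ]]
```

The bar is at (0.658, 0.178), so the lid is on its stop. The board is seated and the gripper is clear, so I'm handing in.

```bash
python3 -c "
from cell import *
print(sign_off())"
```

```text
the job is handed in; nothing more can be done
None
```

I handed the job in at about 22 s. By the last camera checks, the lid is open on its stop, and the board is let go, flat in the corner, with its strip towards the opening side and within roughly 1–1.5 mm of both red stops. The sign-off returned no verdict.

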